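Run the spin nut down on the plates of a loading pin

TASK

The four-armed nut that locks the iron plates on the short loading pin has been left backed off. Put a fingertip against one of its arms and push it round, clockwise as seen from above, until the nut is run fully down and sits snug on the top plate, so that it turns no further. Only push it, without pinching it or straining it once it stops; leave the pin standing where it is and the things around it untouched.

Things in the scene. Friction and masses are not known exactly. Their poses are not given: they have to be found in the camera images.
- loading_pin: Steel loading pin standing loose and upright on the shelf, 13.5 kg. From below: foot disc (diameter 120, 8 high), two iron plates (diameter 212, 26 thick), a smaller one (diameter 164, 22 thick; its top face is 82 above the shelf), then the threaded post, diameter 28, its top 126 above the shelf. Origin: centre of the underside, on the post's axis; z up.
- nut_middle (a point): Middle of the cast aluminium nut, on the post's axis: round hub (diameter 49, 22 high) and four straight arms at right angles, 15 to 17 wide, rounded ends reaching 54 from the axis, free space between them. Arms span 5 to 20 above the nut's underside; this point is 12.5 above it (94.5 above the shelf when tight). x and y axes, and their opposites, lie along the arms; z up.
- nut (a joint): Turn of the nut on its right-hand thread, rad: 0 = fully down and snug on the top plate (a firm stop); positive = backed off, anticlockwise from above, up to 7.6. It rises 4.5 mm a turn, so it stands up to 5.5 mm off the plate. Steady drag 0.06 N m (about 1.4 N pushed 44 mm from the axis); it stays where it is left.
- kettlebell_a: Blue vinyl kettlebell, 4 kg, 202 high, bell of diameter 128, handle along its y. To be left alone. Origin: centre of its underside.
- kettlebell_b: The second blue vinyl kettlebell, same as the first. To be left alone. Origin: centre of its underside.
- jar: Glass jar with a closed steel lid, diameter 90, 125 high. To be left alone. Origin: centre of its underside.
- carabiner: Aluminium carabiner lying flat, 112 by 61 by 10. To be left alone. Origin: on the shelf under its middle.
Things that resemble listed ones, but are neither listed nor needed, are in the scene too. Of the things like the loading_pin, leave any that is brown, red or turquoise; of the rest the larger one is meant.

How it is judged:
By the outcome, as a careful person would: the job done as asked, in the order asked, and still so for the second after the job is handed in, with the robot touching nothing.
It also fails if it takes over 58 s, if anything falls off the work surface, if the arm or the gripper's body presses on something with over 40 N, if the wrist force passes 120 N, or if a joint passes its speed limit or range.

ROBOT

A 6-joint arm with a two-finger parallel gripper is mounted at the origin on the work surface. World frame = base frame: x ahead of the robot, y to its left, z up, the work surface at z = 0. Lengths are in m, angles in rad, forces in N, time in s.
With the tool pointing down it reaches from about 0.325 to 0.775 m from the base axis. Payload 9.3 kg.
Tool frame: the origin (TCP) lies at the very end of the fingers, on their centre line; the grasp point (between the pads) lies 19 mm behind it; z points along the fingers, y is the direction in which the jaws open and shut (so a half turn about z gives the same grasp; the last joint's range is limited). The gripper opens to 85 mm and grips with 20 to 120 N. Pads are 22 mm wide; open, the fingers measure 114 mm over their backs; the gripper's body (76 mm by 85 mm) begins 54 mm behind the grasp point. The pads swing forward as they close: fully open they stand 13 mm farther back than shut.
Start: joints at [1.1, 0.259, 0.021, 1.334, 0, 1.418], TCP at [0.172, 0.522, 0.231] pointing down, gripper open.
Joint ranges: [-3.04, 3.04], [-0.91, 1.82], [-1.04, 1.36], [-1.92, 1.95], [-1.52, 1.45], [-3.14, 3.14]. Speed limits (rad/s): [2.22, 2.22, 2.79, 3.14, 3.14, 3.14].

INTERFACE

Orientations are given as a unit quaternion [w, x, y, z].
In Python, from rig import ctrl gives the robot as it stands.
- The arm moves only by the tool move_arm, never from a script. Its argument "motion" is one flat list of numbers, 5 for each row, row after row: the shift along the tool's x, y, z in mm, then the turn about the tool's z in rad, then the gripper command: -1 is fully open, 1 is shut, values between are in proportion. In form: [dx, dy, dz, roll, grip, dx, dy, dz, roll, grip, ...]. A call has exactly 5 rows; each row shifts and turns the commanded pose from where the row before left it, along the tool's axes as they then stand; what a row does not reach is not made up. A row lasts 1/12 s, in which the tool goes at most 41.7 mm and 7.16 degrees, less where a joint would pass 70% of its speed; a pose out of reach is approached as far as the arm can. A call with a gripper value outside its range is refused whole. The fingers move at their own pace and stop on an object; "grip_force" is the grip in N (left out, the last holds). Time passes only in rows, so rows that do not move let the fingers close, or fill a call up. It gives the time, the measured TCP pose, the force and the opening at its end, in the units of the state.
- ctrl.get_state(): the state, without advancing time (a new reading comes with each control period).
- ctrl.grab_frame(name): name is "scene" or "top"; returns a dict with "frame" (420x560x3 uint8, red, green, blue), "fovy" (degrees; the focal length in pixels is half the picture's height over the tangent of half this angle, whatever the lens; pixels are square), "cx", "cy" (the principal point, pixels), "cam_to_world" (4x4, takes a point from camera to world coordinates). Camera axes: x right, y down, z forward; pixel columns grow to the right and rows downward; lengths in m; the calibration is good to about 2 mm. A picture is of the moment at which its call begins. There is no depth.
- ctrl.job_done(): hands the job in, once; it reports no verdict.
The state is a dict: "time_s": time; "joint_positions": joint angles; "qd": joint speeds; "tau": joint torques, N m; "tcp_pos": TCP position; "tcp_rot": TCP orientation; "ft_force": force on the tool from outside, world axes, zero at the start; "ft_torque": the same for the moment, N m; "gripper_width": finger opening in m.
Only numpy, scipy, OpenCV 4.12 (cv2) and the standard library are available. Lean on these libraries where they do the work, as an engineer would, in place of code of your own. Each camera call takes 0.05 s, during which the arm holds its last target. There are 200 camera calls.

## Working session

There is one attempt and no reset: what is moved stays moved. The work goes in short steps, Python scripts to look and compute and a tool call to move; the robot and the scene stay as the last step left them, time stands still between calls to the robot, and variables do not carry over. Pictures are saved under pics/ and viewed, about 8 in all and at most 12, crops included, and the job is handed in when it is done.

Besides the shell and the picture viewer there is one more tool, called after "Call:" as a command line: name --argument value ..., lists and objects as JSON in quotes. move_arm: Moves the arm, as the interface text tells. Its arguments: {"type":"object","properties":{"motion":{"type":"array"},"grip_force":{"type":"number"}},"required":["motion"]}

```bash
ls; mkdir -p pics
cat > h.py <<'E'
import numpy as np, cv2
from rig import ctrl
def grab(n):
    d=ctrl.grab_frame(n); return d
def ray(d,u,v):
    f=d["frame"].shape[0]/2/np.tan(np.radians(d["fovy"])/2)
    T=np.array(d["cam_to_world"]); r=T[:3,:3]@np.array([(u-d["cx"])/f,(v-d["cy"])/f,1]); return T[:3,3],r
def atz(d,u,v,z):
    o,r=ray(d,u,v); return o+r*(z-o[2])/r[2]
def proj(d,p):
    f=d["frame"].shape[0]/2/np.tan(np.radians(d["fovy"])/2)
    T=np.array(d["cam_to_world"]); c=T[:3,:3].T@(np.array(p)-T[:3,3]); return c[0]/c[2]*f+d["cx"],c[1]/c[2]*f+d["cy"]
def save(d,name,box=None,s=1):
    im=d["frame"][:,:,::-1]
    if box: im=im[box[1]:box[3],box[0]:box[2]]
    cv2.imwrite("pics/"+name,cv2.resize(im,None,fx=s,fy=s,interpolation=cv2.INTER_CUBIC))
E
python3 - <<'E'
from h import *
import pickle
for n in("scene","top"):
    d=grab(n); save(d,n+"0.png"); pickle.dump(d,open(n+"0.pkl","wb")); print(n,d["fovy"],d["cx"],d["cy"],np.round(d["cam_to_world"],3).tolist())
print(ctrl.get_state())
E
```

```text
pics
scene 55.77130968357128 283.3209933715025 204.899414761576 [[-0.773, 0.54, -0.333, 0.927], [0.634, 0.645, -0.426, 0.433], [-0.016, -0.541, -0.841, 1.121], [0.0, 0.0, 0.0, 1.0]]
top 55.27274929310804 282.96724384976045 209.32632322339478 [[0.019, -0.996, 0.088, 0.412], [-1.0, -0.019, 0.003, -0.093], [-0.002, -0.088, -0.996, 1.178], [0.0, 0.0, 0.0, 1.0]]
{'time_s': 0.1, 'joint_positions': array([ 1.10037530e+00,  2.59137909e-01,  2.08408430e-02,  1.33368087e+00,
       -3.56833085e-06,  1.41818151e+00]), 'qd': array([ 0.00099754, -0.00023645,  0.00125876,  0.00055169,  0.0002515 ,
        0.00173254]), 'tau': array([ 4.14268405e-03, -5.56694770e+01,  3.45071840e+01,  1.16391972e-02,
       -1.90277469e-04, -1.59252784e-05]), 'tcp_pos': array([0.17176793, 0.52223486, 0.23072677]), 'tcp_rot': array([-1.79385432e-04,  1.58235200e-01,  9.87401272e-01, -5.62915183e-04]), 'ft_force': array([-1.1274228 , -0.39428537,  0.57535352]), 'ft_torque': array([0.0171988 , 0.0211099 , 0.01575872]), 'gripper_width': 0.08522292464776621}
```

View pics/scene0.png

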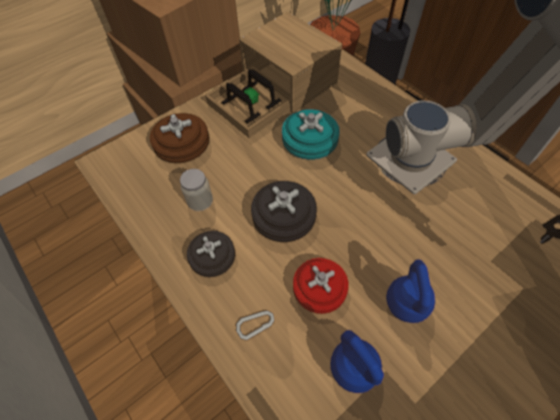

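View pics/top0.png

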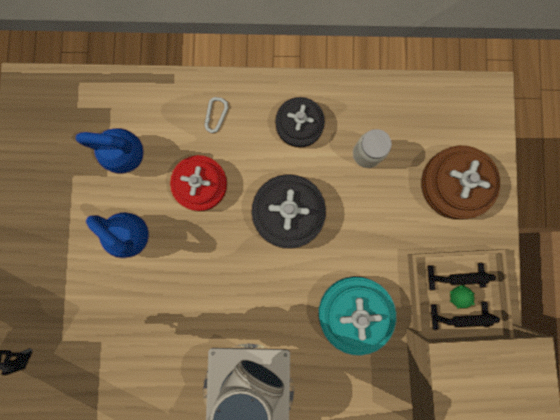

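The candidates for the pin, in the top view, are large black (289,210), small black (300,120), red (199,182), brown (461,182) and turquoise (358,316). Brown, red and turquoise are excluded, and of the two black ones (289,210) is the larger, so that one is meant. I'll confirm it in an enlarged crop and measure it there.

Run:
```python
from h import *
import pickle
t=pickle.load(open("top0.pkl","rb"));s=pickle.load(open("scene0.pkl","rb"))
def crop(d,b,k): return cv2.resize(d["frame"][b[1]:b[3],b[0]:b[2],::-1],None,fx=k,fy=k,interpolation=cv2.INTER_CUBIC)
a=crop(t,(249,170,329,250),5); b=crop(s,(244,170,324,250),5)
cv2.imwrite("pics/c1.png",np.hstack([a,b]))
# plate outline (dark) fit
for n,d,c in(("top",t,(289,211)),("scene",s,(284,210))):
    m=(d["frame"].max(2)<75).astype(np.uint8)
    k,l,st,ce=cv2.connectedComponentsWithStats(m); i=l[c[1]-28:c[1]+28,c[0]-28:c[0]+28]; j=np.bincount(i[i>0]).argmax(); print(n,st[j],ce[j])
for u,v in((289,210),): print(atz(t,u,v,.1),atz(s,284,200,.1))
```

```text
top [ 252  175   74   73 3630] [288.56363636 211.3       ]
scene [ 251  181   65   61 2723] [283.1861917  213.02791039]
[ 0.50560735 -0.10557228  0.1       ] [ 0.50983697 -0.09722974  0.1       ]
```

View pics/c1.png

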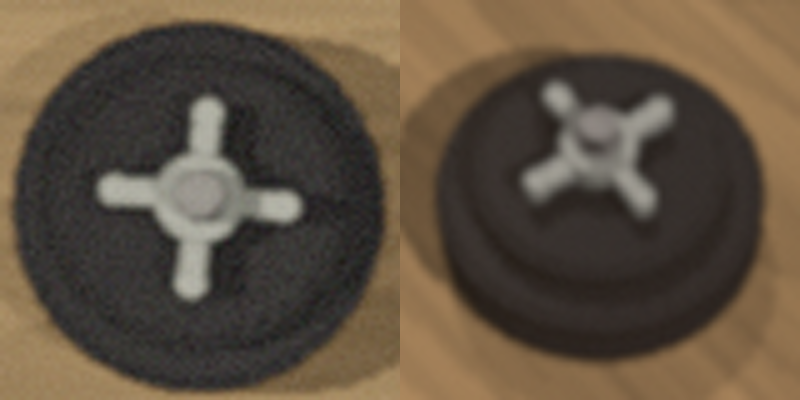

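The crop shows the large black pin. In the top view the nut's hub is near (289,210) and its arms are nearly along the image axes, at about -5° from world x. Next I'll fit a silhouette model of plates and nut to both views, for position, yaw and an estimate of the nut's height.

```bash
cat > fit.py <<'E'
from h import *
import pickle
from scipy.optimize import minimize
S=4; a=np.linspace(0,2*np.pi,40)
def cyl(r,z0,z1): return np.array([(r*np.cos(t),r*np.sin(t),z) for z in(z0,z1) for t in a])
def arm(yaw,h):
    b=np.linspace(-np.pi/2,np.pi/2,9); p=[(0,-8),(0,8)]+[(46+8*np.cos(t),8*np.sin(t)) for t in b]
    c,s=np.cos(yaw),np.sin(yaw)
    return np.array([(c*x-s*y,s*x+c*y,z) for z in(87+h,102+h) for x,y in p])
def render(d,x,y,yaw,h,du,dv,box):
    W,H=box[2]-box[0],box[3]-box[1]
    out=[np.zeros((H*S,W*S),np.uint8) for _ in(0,1)]
    def put(P,k):
        P=P/1000+[x,y,0]; f=210/np.tan(np.radians(d["fovy"])/2); T=np.array(d["cam_to_world"]); c=(P-T[:3,3])@T[:3,:3]
        uv=c[:,:2]/c[:,2:]*f+[d["cx"]+du+.5-box[0],d["cy"]+dv+.5-box[1]]
        cv2.fillConvexPoly(out[k],cv2.convexHull(np.round(uv*S*16).astype(np.int32)),255,cv2.LINE_AA,4)
    put(cyl(106,8,60),0); put(cyl(82,60,82),0)
    put(cyl(24.5,82+h,104+h),1); put(cyl(14,82,126),1)
    for i in range(4): put(arm(yaw+i*np.pi/2,h),1)
    pl,nu=[cv2.GaussianBlur(cv2.resize(o,(W,H),interpolation=cv2.INTER_AREA).astype(float)/255,(0,0),.6) for o in out]
    return pl,nu
def fit(T,Sc,x0):
    V=[(T,(245,166,333,256)),(Sc,(244,168,324,248))]
    obs=[]
    for d,b in V:
        g=cv2.cvtColor(d["frame"],cv2.COLOR_RGB2GRAY)[b[1]:b[3],b[0]:b[2]].astype(float)
        sat=(d["frame"].max(2).astype(float)-d["frame"].min(2))[b[1]:b[3],b[0]:b[2]]
        obs.append((np.clip((g-60)/80,0,1)*1.0,np.clip(1-sat/50,0,1)))
    def cost(p,full=False):
        x,y,yaw,h=p[:4]*[.001,.001,.01,1]; e=[]
        for i,(d,b) in enumerate(V):
            pl,nu=render(d,x,y,yaw,h,*p[4+2*i:6+2*i],b)
            bri,grey=obs[i]; e.append(((grey-np.maximum(pl,nu))**2).sum()*.3+((bri*grey-nu)**2*(pl>.5)).sum()) 
        return sum(e)+ .5*(p[4:]**2).sum()
    best=None
    for h in(0,1.5,3,4.5):
        r=minimize(cost,[x0[0]*1e3,x0[1]*1e3,x0[2]*100,h,0,0,0,0],method="Powell",options=dict(xtol=1e-3,ftol=1e-6))
        print(np.round(r.x,2),round(r.fun,2))
        if best is None or r.fun<best.fun: best=r
    q=best.x.copy()
    for h in np.arange(0,6,.75):   # profile over height
        r=minimize(lambda s:cost(np.r_[s[:3],h,s[3:]]),np.delete(q,3),method="Powell"); print(h,round(r.fun,2),end="; ")
    return q
if __name__=="__main__":
    fit(pickle.load(open("top0.pkl","rb")),pickle.load(open("scene0.pkl","rb")),(.506,-.105,-.087))
E
time python3 fit.py
```

```text
[ 5.0802e+02 -1.0397e+02 -8.2400e+00  5.1600e+00 -1.5000e-01 -0.0000e+00
  5.0000e-02  3.7000e-01] 283.27
[ 5.0802e+02 -1.0383e+02 -8.0900e+00  3.7700e+00 -9.0000e-02 -3.0000e-02
 -1.0000e-02  1.2000e-01] 284.08
[ 5.0802e+02 -1.0370e+02 -8.2400e+00  4.7200e+00 -5.0000e-02  1.0000e-02
 -1.0000e-02  2.2000e-01] 283.54
[ 5.0800e+02 -1.0338e+02 -8.2400e+00  4.5000e+00  8.0000e-02  0.0000e+00
 -1.0000e-01  1.5000e-01] 283.78
0.0 287.75; 0.75 286.59; 1.5 285.66; 2.25 284.94; 3.0 284.37; 3.75 283.65; 4.5 283.57; 5.25 283.27; 
real	1m4.881s
user	1m4.241s
sys	0m0.285s
```

Call:
move_arm --motion '[0,0,-15,-0.1,1,0,0,-15,-0.1,1,0,0,0,-0.118,1,0,0,0,0,1,0,0,0,0,1]' --grip_force 20

```text
time_s: 0.52
tcp_pos: [0.1718, 0.5223, 0.2609]
tcp_rot: [-0.0, 0.002, 1.0, -0.0]
ft_force: [0.3, -0.8, -0.7]
gripper_width: 0.0252
```

Call:
move_arm --motion '[-15.3,-29.5,0,0,1,-15.3,-29.5,0,0,1,-15.3,-29.5,0,0,1,-15.3,-29.5,0,0,1,-15.3,-29.5,0,0,1]'

```text
time_s: 0.93
tcp_pos: [0.2484, 0.3734, 0.2606]
tcp_rot: [-0.0, 0.002, 1.0, -0.0]
ft_force: [1.9, 0.1, 0.9]
gripper_width: -0.0
```

Call:
move_arm --motion '[-15.3,-29.5,0,0,1,-15.3,-29.5,0,0,1,-15.3,-29.5,0,0,1,-15.3,-29.5,0,0,1,-15.3,-29.5,0,0,1]'

```text
time_s: 1.35
tcp_pos: [0.3249, 0.2259, 0.2608]
tcp_rot: [-0.0, 0.002, 1.0, -0.0]
ft_force: [0.7, 1.0, -0.5]
gripper_width: -0.0003
```

Call:
move_arm --motion '[-15.3,-29.5,0,0,1,-15.3,-29.5,0,0,1,-15.3,-29.5,0,0,1,-15.3,-29.5,0,0,1,-15.3,-29.5,0,0,1]'

```text
time_s: 1.77
tcp_pos: [0.4015, 0.0783, 0.2608]
tcp_rot: [-0.0, 0.002, 1.0, 0.0]
ft_force: [0.7, 0.7, 0.1]
gripper_width: 0.0002
```

Call:
move_arm --motion '[-15.3,-29.5,0,0,1,-15.3,-29.5,0,0,1,-15.3,-29.5,0,0,1,-15.3,-29.5,0,0,1,0,0,0,0,1]'

```text
time_s: 2.18
tcp_pos: [0.4646, -0.0422, 0.2599]
tcp_rot: [-0.001, 0.004, 1.0, -0.0]
ft_force: [-0.8, -0.0, -0.1]
gripper_width: 0.0001
```

Call:
move_arm --motion '[-13.8,-26.2,0,0,1,0,0,40,0,1,0,0,40,0,1,0,0,35,0,1,0,0,0,0,1]'

```text
time_s: 2.6
tcp_pos: [0.4726, -0.063, 0.1401]
tcp_rot: [-0.005, 0.002, 1.0, 0.002]
ft_force: [-0.6, 0.4, -0.4]
gripper_width: -0.0003
```

Run:
```python
from h import *
print(ctrl.get_state()["tcp_pos"])
a=grab("top");b=grab("scene")
im=[]
for d,bx in((a,(229,150,349,270)),(b,(224,140,344,260))):
    im.append(cv2.resize(d["frame"][bx[1]:bx[3],bx[0]:bx[2],::-1],None,fx=3.3,fy=3.3,interpolation=cv2.INTER_CUBIC))
cv2.imwrite("pics/c2.png",np.hstack(im))
```

```text
[ 0.4725598  -0.06301201  0.14006394]
```

View pics/c2.png

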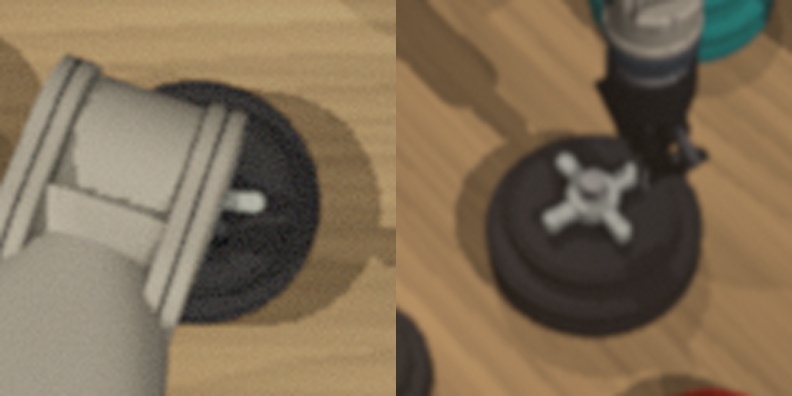

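The scene view shows the closed fingertip beside the post, above the gap between two arms. The top view is blocked by the arm. I'll go down in two steps.

Call:
move_arm --motion '[0,0,0,0,1,0,0,20,0,1,0,0,15,0,1,0,0,0,0,1,0,0,0,0,1]'

```text
time_s: 3.12
tcp_pos: [0.4772, -0.0643, 0.1129]
tcp_rot: [0.001, 0.0, 1.0, -0.0]
ft_force: [-0.5, -0.4, 1.2]
gripper_width: 0.0001
```

Run:
```python
from h import *
s=ctrl.get_state(); print(s["tcp_pos"],s["tcp_rot"],s["ft_force"],s["ft_torque"])
```

```text
[ 0.47718367 -0.06426664  0.1129159 ] [ 8.11147583e-04  6.85714853e-05  9.99999635e-01 -2.60102425e-04] [-0.50288629 -0.39385089  1.19077378] [-0.02716314  0.01249752 -0.00667   ]
```

Call:
move_arm --motion '[0,0,10,0,1,0,0,11,0,1,0,0,0,0,1,0,0,0,0,1,0,0,0,0,1]'

```text
time_s: 3.53
tcp_pos: [0.4773, -0.0644, 0.0918]
tcp_rot: [0.001, -0.0, 1.0, -0.0]
ft_force: [0.6, -0.3, -0.5]
gripper_width: 0.0006
```

Run:
```python
from h import *
s=ctrl.get_state(); p=s["tcp_pos"]; print(p,s["ft_force"],s["ft_torque"])
c=np.array([.508,-.1036]); R=.047
P=lambda a:c+R*np.array([np.cos(np.radians(a)),np.sin(np.radians(a))])
prev=p[:2]
for a in list(range(120,20,-10))+list(range(20,-330,-10)):
    q=P(a); d=(q-prev)*1000; print(a,"tool",np.round([-d[0],d[1]],1),"pos",np.round(q,4)); prev=q
```

```text
[ 0.47729615 -0.06441628  0.09180565] [ 0.61832246 -0.27811464 -0.51920717] [-0.04911174  0.0766627   0.0624597 ]
120 tool [-7.2  1.5] pos [ 0.4845 -0.0629]
110 tool [-7.4  3.5] pos [ 0.4919 -0.0594]
100 tool [-7.9  2.1] pos [ 0.4998 -0.0573]
90 tool [-8.2  0.7] pos [ 0.508  -0.0566]
80 tool [-8.2 -0.7] pos [ 0.5162 -0.0573]
70 tool [-7.9 -2.1] pos [ 0.5241 -0.0594]
60 tool [-7.4 -3.5] pos [ 0.5315 -0.0629]
50 tool [-6.7 -4.7] pos [ 0.5382 -0.0676]
40 tool [-5.8 -5.8] pos [ 0.544  -0.0734]
30 tool [-4.7 -6.7] pos [ 0.5487 -0.0801]
20 tool [-3.5 -7.4] pos [ 0.5522 -0.0875]
10 tool [-2.1 -7.9] pos [ 0.5543 -0.0954]
0 tool [-0.7 -8.2] pos [ 0.555  -0.1036]
-10 tool [ 0.7 -8.2] pos [ 0.5543 -0.1118]
-20 tool [ 2.1 -7.9] pos [ 0.5522 -0.1197]
-30 tool [ 3.5 -7.4] pos [ 0.5487 -0.1271]
-40 tool [ 4.7 -6.7] pos [ 0.544  -0.1338]
-50 tool [ 5.8 -5.8] pos [ 0.5382 -0.1396]
-60 tool [ 6.7 -4.7] pos [ 0.5315 -0.1443]
-70 tool [ 7.4 -3.5] pos [ 0.5241 -0.1478]
-80 tool [ 7.9 -2.1] pos [ 0.5162 -0.1499]
-90 tool [ 8.2 -0.7] pos [ 0.508  -0.1506]
-100 tool [8.2 0.7] pos [ 0.4998 -0.1499]
-110 tool
[... 242 characters left out ...]

-170 tool [2.1 7.9] pos [ 0.4617 -0.1118]
-180 tool [0.7 8.2] pos [ 0.461  -0.1036]
-190 tool [-0.7  8.2] pos [ 0.4617 -0.0954]
-200 tool [-2.1  7.9] pos [ 0.4638 -0.0875]
-210 tool [-3.5  7.4] pos [ 0.4673 -0.0801]
-220 tool [-4.7  6.7] pos [ 0.472  -0.0734]
-230 tool [-5.8  5.8] pos [ 0.4778 -0.0676]
-240 tool [-6.7  4.7] pos [ 0.4845 -0.0629]
-250 tool [-7.4  3.5] pos [ 0.4919 -0.0594]
-260 tool [-7.9  2.1] pos [ 0.4998 -0.0573]
-270 tool [-8.2  0.7] pos [ 0.508  -0.0566]
-280 tool [-8.2 -0.7] pos [ 0.5162 -0.0573]
-290 tool [-7.9 -2.1] pos [ 0.5241 -0.0594]
-300 tool [-7.4 -3.5] pos [ 0.5315 -0.0629]
-310 tool [-6.7 -4.7] pos [ 0.5382 -0.0676]
-320 tool [-5.8 -5.8] pos [ 0.544  -0.0734]
```

Call:
move_arm --motion '[-3.6,0.8,0,0,1,-3.6,0.7,0,0,1,-3.7,1.8,0,0,1,-3.7,1.7,0,0,1,0,0,0,0,1]'

```text
time_s: 3.95
tcp_pos: [0.4919, -0.0589, 0.0903]
tcp_rot: [0.0, -0.0, 1.0, -0.0]
ft_force: [-0.6, 0.3, 0.1]
gripper_width: -0.0001
```

Call:
move_arm --motion '[-4.0,1.1,0,0,1,-3.9,1.0,0,0,1,-4.1,0.4,0,0,1,-4.1,0.3,0,0,1,0,0,0,0,1]'

```text
time_s: 4.37
tcp_pos: [0.5081, -0.0564, 0.0902]
tcp_rot: [0.0, -0.0, 1.0, 0.0]
ft_force: [-0.2, 0.5, -0.1]
gripper_width: 0.0
```

Run:
```python
from h import *
s=ctrl.get_state(); print(s["tcp_pos"],s["ft_force"],s["ft_torque"])
b=grab("scene"); save(b,"c3.png",(224,140,344,260),4)
```

```text
[ 0.50805439 -0.05639031  0.09020624] [-0.19140212  0.45098218 -0.08761723] [-0.01982662 -0.04894183 -0.00291965]
```

View pics/c3.png

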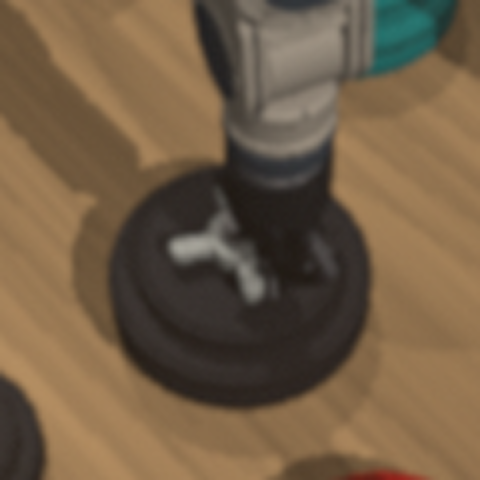

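The scene view shows the nut turning: its visible arms now end at about (180,248) and (255,290) in the crop, and the finger is behind one of them. The force stays at noise level, so I'll continue.

Call:
move_arm --motion '[-4.1,-0.4,0,0,1,-4.1,-0.3,0,0,1,-4.0,-1.1,0,0,1,-3.9,-1.0,0,0,1,0,0,0,0,1]'

```text
time_s: 4.83
tcp_pos: [0.5242, -0.0594, 0.0902]
tcp_rot: [0.0, -0.0, 1.0, 0.0]
ft_force: [-0.8, 0.8, -0.4]
gripper_width: -0.0002
```

Call:
move_arm --motion '[-3.7,-1.8,0,0,1,-3.7,-1.7,0,0,1,-3.4,-2.4,0,0,1,-3.3,-2.3,0,0,1,0,0,0,0,1]'

```text
time_s: 5.25
tcp_pos: [0.5382, -0.0679, 0.0903]
tcp_rot: [0.0, 0.0, 1.0, -0.0]
ft_force: [-1.4, -0.2, -0.2]
gripper_width: -0.0
```

Call:
move_arm --motion '[-2.9,-2.9,0,0,1,-2.9,-2.9,0,0,1,-2.4,-3.4,0,0,1,-2.3,-3.3,0,0,1,0,0,0,0,1]'

```text
time_s: 5.67
tcp_pos: [0.5486, -0.0806, 0.0903]
tcp_rot: [0.0, 0.0, 1.0, -0.0]
ft_force: [-0.0, 0.0, 0.5]
gripper_width: -0.0001
```

Run:
```python
from h import *
s=ctrl.get_state(); print(s["tcp_pos"],s["ft_force"],s["ft_torque"])
```

```text
[ 0.54856525 -0.08058663  0.09031067] [-0.01016289  0.01950497  0.47754445] [0.0614333  0.01320974 0.01209587]
```

Call:
move_arm --motion '[-1.8,-3.7,0,0,1,-1.7,-3.7,0,0,1,-1.1,-4.0,0,0,1,-1.0,-3.9,0,0,1,0,0,0,0,1]'

```text
time_s: 6.08
tcp_pos: [0.5538, -0.096, 0.0903]
tcp_rot: [0.0, 0.0, 1.0, -0.0]
ft_force: [-0.0, 1.2, 0.3]
gripper_width: -0.0003
```

Call:
move_arm --motion '[-0.4,-4.1,0,0,1,-0.3,-4.1,0,0,1,0.4,-4.1,0,0,1,0.3,-4.1,0,0,1,0,0,0,0,1]'

```text
time_s: 6.5
tcp_pos: [0.5535, -0.1124, 0.0903]
tcp_rot: [0.0, 0.0, 1.0, -0.0]
ft_force: [0.4, 0.9, 0.8]
gripper_width: -0.0
```

Run:
```python
from h import *
s=ctrl.get_state(); print(s["tcp_pos"],s["ft_force"],s["ft_torque"])
b=grab("scene");a=grab("top")
im=[]
for d,bx in((a,(229,150,349,270)),(b,(224,140,344,260))):
    im.append(cv2.resize(d["frame"][bx[1]:bx[3],bx[0]:bx[2],::-1],None,fx=3.3,fy=3.3,interpolation=cv2.INTER_CUBIC))
cv2.imwrite("pics/c4.png",np.hstack(im))
```

```text
[ 0.55349623 -0.11243209  0.09027711] [0.41310787 0.91827944 0.75334717] [0.06267079 0.04965389 0.00349807]
```

View pics/c4.png

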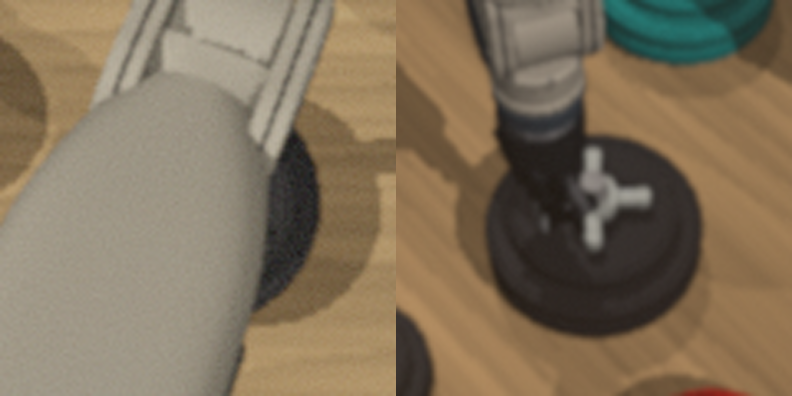

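The pin has not moved. In the scene half of the crop the arms end at about (593,150), (650,195) and (593,245), and the finger is behind the hidden fourth arm. The fit put the nut at least 3 mm up, so about 240° of turning or more, which makes the next part safe.

Call:
move_arm --motion '[1.1,-4.0,0,0,1,1.0,-3.9,0,0,1,1.8,-3.7,0,0,1,1.7,-3.7,0,0,1,0,0,0,0,1]'

```text
time_s: 7.02
tcp_pos: [0.5477, -0.1277, 0.0903]
tcp_rot: [0.0, 0.0, 1.0, -0.0]
ft_force: [0.6, 0.3, 0.7]
gripper_width: -0.0002
```

Call:
move_arm --motion '[2.4,-3.4,0,0,1,2.3,-3.3,0,0,1,2.9,-2.9,0,0,1,2.9,-2.9,0,0,1,0,0,0,0,1]'

```text
time_s: 7.43
tcp_pos: [0.5368, -0.14, 0.0903]
tcp_rot: [-0.0, 0.0, 1.0, -0.0]
ft_force: [-0.5, 0.6, 0.1]
gripper_width: -0.0
```

Run:
```python
from h import *
s=ctrl.get_state(); print(s["tcp_pos"],s["ft_force"],s["ft_torque"])
```

```text
[ 0.53682258 -0.13998078  0.09028676] [-0.52743513  0.5664741   0.14423358] [ 0.02896205 -0.05268934 -0.01186487]
```

Call:
move_arm --motion '[2.2,-1.6,0,0,1,2.2,-1.6,0,0,1,2.0,-1.5,0,0,1,0,0,0,0,1,0,0,0,0,1]'

```text
time_s: 7.85
tcp_pos: [0.5308, -0.1443, 0.0903]
tcp_rot: [-0.0, 0.0, 1.0, -0.0]
ft_force: [0.1, 0.9, -0.1]
gripper_width: 0.0001
```

Call:
move_arm --motion '[2.5,-1.2,0,0,1,2.5,-1.2,0,0,1,2.4,-1.1,0,0,1,0,0,0,0,1,0,0,0,0,1]'

```text
time_s: 8.27
tcp_pos: [0.5233, -0.1477, 0.0903]
tcp_rot: [-0.0, 0.0, 1.0, -0.0]
ft_force: [-0.4, 0.2, 0.1]
gripper_width: -0.0005
```

Call:
move_arm --motion '[2.7,-0.7,0,0,1,2.6,-0.7,0,0,1,2.6,-0.7,0,0,1,0,0,0,0,1,0,0,0,0,1]'

```text
time_s: 8.68
tcp_pos: [0.5154, -0.1498, 0.0903]
tcp_rot: [-0.0, 0.0, 1.0, -0.0]
ft_force: [0.4, 0.4, -0.4]
gripper_width: -0.0001
```

Call:
move_arm --motion '[2.8,-0.3,0,0,1,2.7,-0.2,0,0,1,2.7,-0.2,0,0,1,0,0,0,0,1,0,0,0,0,1]'

```text
time_s: 9.1
tcp_pos: [0.5072, -0.1504, 0.0903]
tcp_rot: [-0.0, -0.0, 1.0, -0.0]
ft_force: [-0.5, -0.0, 0.4]
gripper_width: -0.0003
```

Run:
```python
from h import *
s=ctrl.get_state(); print(s["tcp_pos"],s["ft_force"],s["ft_torque"])
```

```text
[ 0.50715647 -0.15043747  0.09029816] [-0.47015153 -0.02580269  0.38664192] [-0.01452447 -0.06417112 -0.0450526 ]
```

Call:
move_arm --motion '[2.7,0.2,0,0,1,2.7,0.2,0,0,1,2.7,0.3,0,0,1,0,0,0,0,1,0,0,0,0,1]'

```text
time_s: 9.52
tcp_pos: [0.4991, -0.1497, 0.0903]
tcp_rot: [-0.0, -0.0, 1.0, -0.0]
ft_force: [0.1, -0.6, 0.1]
gripper_width: 0.0
```

Call:
move_arm --motion '[2.0,0.5,0,0,1,2.0,0.5,0,0,1,1.6,0.4,0,0,1,0,0,0,0,1,0,0,0,0,1]'

```text
time_s: 9.93
tcp_pos: [0.4936, -0.1483, 0.0903]
tcp_rot: [-0.0, -0.0, 1.0, -0.0]
ft_force: [1.0, -1.1, 0.2]
gripper_width: -0.0002
```

Run:
```python
import numpy as np
p=None
for a in range(-108,-340,-8):
    q=1000*(np.array([.508,-.1036])+.047*np.array([np.cos(np.radians(a)),np.sin(np.radians(a))]))
    if p is not None: d=q-p; print(a,np.round([-d[0],d[1]],1),np.round(q,1))
    p=q
```

```text
-116 [6.1 2.5] [ 487.4 -145.8]
-124 [5.7 3.3] [ 481.7 -142.6]
-132 [5.2 4. ] [ 476.6 -138.5]
-140 [4.6 4.7] [ 472.  -133.8]
-148 [3.9 5.3] [ 468.1 -128.5]
-156 [3.1 5.8] [ 465.1 -122.7]
-164 [2.2 6.2] [ 462.8 -116.6]
-172 [1.4 6.4] [ 461.5 -110.1]
-180 [0.5 6.5] [ 461.  -103.6]
-188 [-0.5  6.5] [461.5 -97.1]
-196 [-1.4  6.4] [462.8 -90.6]
-204 [-2.2  6.2] [465.1 -84.5]
-212 [-3.1  5.8] [468.1 -78.7]
-220 [-3.9  5.3] [472.  -73.4]
-228 [-4.6  4.7] [476.6 -68.7]
-236 [-5.2  4. ] [481.7 -64.6]
-244 [-5.7  3.3] [487.4 -61.4]
-252 [-6.1  2.5] [493.5 -58.9]
-260 [-6.4  1.6] [499.8 -57.3]
-268 [-6.5  0.7] [506.4 -56.6]
-276 [-6.6 -0.2] [512.9 -56.9]
-284 [-6.5 -1.1] [519.4 -58. ]
-292 [-6.2 -2. ] [525.6 -60. ]
-300 [-5.9 -2.9] [531.5 -62.9]
-308 [-5.4 -3.7] [536.9 -66.6]
-316 [-4.9 -4.4] [541.8 -71. ]
-324 [-4.2 -5. ] [546. -76.]
-332 [-3.5 -5.6] [549.5 -81.5]
```

Call:
move_arm --motion '[2.0,0.8,0,0,1,2.0,0.8,0,0,1,2.1,0.9,0,0,1,0,0,0,0,1,0,0,0,0,1]'

```text
time_s: 10.35
tcp_pos: [0.4902, -0.1474, 0.0912]
tcp_rot: [0.003, 0.0, 1.0, -0.002]
ft_force: [11.1, -6.1, -2.4]
gripper_width: -0.0004
```

The force jumped to about 13 N and the tool stopped short of its target, so the nut is on its stop. I'll back off at once, lift clear and look.

Call:
move_arm --motion '[-2.7,-1.6,0,0,1,-4,-1.5,0,0,1,-3,0,0,0,1,0,0,0,0,1,0,0,0,0,1]'

```text
time_s: 10.77
tcp_pos: [0.4971, -0.1486, 0.09]
tcp_rot: [-0.0, -0.0, 1.0, 0.0]
ft_force: [0.0, -0.3, -0.4]
gripper_width: -0.0
```

Call:
move_arm --motion '[0,0,-20,0,1,0,0,-35,0,1,0,0,-40,0,1,0,0,-40,0,1,0,0,0,0,1]'

```text
time_s: 11.18
tcp_pos: [0.4992, -0.1496, 0.2325]
tcp_rot: [0.004, -0.0, 1.0, -0.002]
ft_force: [-0.9, -0.5, -0.1]
gripper_width: -0.0001
```

Call:
move_arm --motion '[15,30,0,0,1,15,30,0,0,1,15,30,0,0,1,15,30,0,0,1,15,30,0,0,1]'

```text
time_s: 11.6
tcp_pos: [0.421, 0.0023, 0.2251]
tcp_rot: [-0.0, 0.0, 1.0, 0.0]
ft_force: [1.2, 1.1, -0.3]
gripper_width: -0.0001
```

Call:
move_arm --motion '[15,30,0,0,1,15,30,0,0,1,0,30,0,0,1,0,0,0,0,1,0,0,0,0,1]'

```text
time_s: 12.02
tcp_pos: [0.3917, 0.0924, 0.2253]
tcp_rot: [0.0, -0.002, 1.0, -0.0]
ft_force: [-0.3, -0.1, 0.2]
gripper_width: -0.0003
```

Run:
```python
from h import *
import pickle
a=grab("top");b=grab("scene"); im=[]
pickle.dump(a,open("top1.pkl","wb"));pickle.dump(b,open("scene1.pkl","wb"))
for d,bx in((a,(249,170,329,250)),(b,(244,170,324,250))):
    im.append(cv2.resize(d["frame"][bx[1]:bx[3],bx[0]:bx[2],::-1],None,fx=5,fy=5,interpolation=cv2.INTER_CUBIC))
cv2.imwrite("pics/c5.png",np.hstack(im))
print(ctrl.get_state()["tcp_pos"])
from fit import fit
fit(a,b,(.508,-.1036,np.radians(-45)))
```

```text
[0.39225217 0.09089122 0.22516099]
[ 5.0812e+02 -1.0361e+02 -8.1540e+01  1.6200e+00 -7.0000e-02 -2.0000e-02
  0.0000e+00  8.0000e-02] 270.38
[ 5.0812e+02 -1.0348e+02 -8.1240e+01  1.0400e+00 -1.0000e-02 -2.0000e-02
  0.0000e+00 -0.0000e+00] 270.38
[ 5.0812e+02 -1.0346e+02 -8.1440e+01  1.0500e+00  0.0000e+00 -1.0000e-02
 -0.0000e+00 -3.0000e-02] 270.5
[ 5.0814e+02 -1.0335e+02 -8.0960e+01  1.2700e+00 -0.0000e+00 -0.0000e+00
  2.0000e-02  3.0000e-02] 270.34
0.0 270.61; 0.75 270.27; 1.5 270.69; 2.25 270.58; 3.0 270.85; 3.75 270.94; 4.5 271.48; 5.25 272.22;
```

View pics/c5.png

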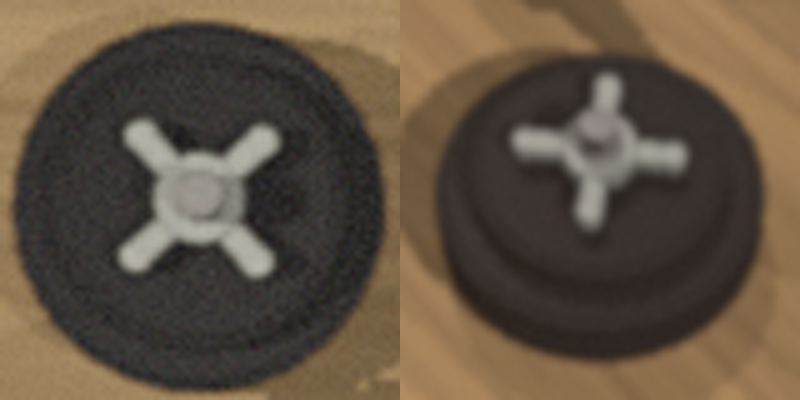

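The crop shows all four arms clear, at yaw about -47°. The pin is at the same place to within 0.2 mm, and the nut has turned about 222°. The fitted height fell from about 4.5 to about 1 mm, which is too coarse to prove the nut is snug. To rule out a jam of the finger, I'll push gently once more on another arm.

Call:
move_arm --motion '[-24,-30,0,0,1,-24,-30,0,0,1,-24,-30,0,0,1,-24,-30,0,0,1,-21,-27,0,0,1]'

```text
time_s: 12.53
tcp_pos: [0.5104, -0.0594, 0.2249]
tcp_rot: [-0.0, 0.001, 1.0, -0.0]
ft_force: [0.5, 0.8, 0.1]
gripper_width: -0.0002
```

Call:
move_arm --motion '[0,0,0,0,1,0,0,0,0,1,0,0,30,0,1,0,0,30,0,1,0,0,20,0,1]'

```text
time_s: 12.95
tcp_pos: [0.5078, -0.0558, 0.1433]
tcp_rot: [-0.001, 0.0, 1.0, 0.0]
ft_force: [0.5, 1.0, 0.1]
gripper_width: 0.0004
```

Call:
move_arm --motion '[0,0,0,0,1,0,0,0,0,1,0,0,0,0,1,0,0,0,0,1,0,0,0,0,1]'

```text
time_s: 13.37
tcp_pos: [0.51, -0.056, 0.1467]
tcp_rot: [0.001, -0.0, 1.0, -0.0]
ft_force: [0.5, 0.5, 0.1]
gripper_width: 0.0001
```

Call:
move_arm --motion '[0,0,20,0,1,0,0,20,0,1,0,0,16,0,1,0,0,0,0,1,0,0,0,0,1]'

```text
time_s: 13.78
tcp_pos: [0.5093, -0.0558, 0.0897]
tcp_rot: [-0.0, -0.0, 1.0, 0.0]
ft_force: [0.4, 0.5, 0.1]
gripper_width: 0.0
```

Call:
move_arm --motion '[-2.2,-0.2,0,0,1,-2.2,-0.3,0,0,1,-2.0,-0.4,0,0,1,0,0,0,0,1,0,0,0,0,1]'

```text
time_s: 14.2
tcp_pos: [0.5161, -0.0568, 0.0897]
tcp_rot: [0.0, -0.0, 1.0, -0.0]
ft_force: [-0.4, 0.6, -0.1]
gripper_width: -0.0002
```

Call:
move_arm --motion '[-1.0,-0.3,0,0,1,-1.0,-0.3,0,0,1,-1.0,-0.3,0,0,1,0,0,0,0,1,0,0,0,0,1]'

```text
time_s: 14.62
tcp_pos: [0.5188, -0.0577, 0.0892]
tcp_rot: [-0.0, -0.0, 1.0, 0.0]
ft_force: [0.4, 0.7, -0.9]
gripper_width: -0.0001
```

Call:
move_arm --motion '[-0.9,-0.3,0,0,1,-0.9,-0.3,0,0,1,-0.8,-0.3,0,0,1,0,0,0,0,1,0,0,0,0,1]'

```text
time_s: 15.03
tcp_pos: [0.5214, -0.0586, 0.0893]
tcp_rot: [0.0, -0.0, 1.0, 0.0]
ft_force: [0.0, -0.3, 0.2]
gripper_width: -0.0001
```

By the first stop's geometry, contact should come about 4 mm farther on.

Call:
move_arm --motion '[-0.9,-0.4,0,0,1,-0.9,-0.4,0,0,1,-0.8,-0.4,0,0,1,0,0,0,0,1,0,0,0,0,1]'

```text
time_s: 15.45
tcp_pos: [0.5234, -0.0596, 0.0891]
tcp_rot: [-0.001, -0.0, 1.0, 0.0]
ft_force: [-4.5, 1.7, 0.9]
gripper_width: -0.0
```

Call:
move_arm --motion '[-0.7,-0.3,0,0,1,-0.6,-0.3,0,0,1,0,0,0,0,1,0,0,0,0,1,0,0,0,0,1]'

```text
time_s: 15.87
tcp_pos: [0.5237, -0.0598, 0.0889]
tcp_rot: [-0.001, -0.0, 1.0, 0.0]
ft_force: [-8.8, 2.9, 2.6]
gripper_width: 0.0001
```

The tool moved only 0.3 mm while the force rose to about 9 N (0.4 N m, well above the drag), so the stop is firm on a second arm too. I'll back off, lift and check.

Call:
move_arm --motion '[2,0.8,0,0,1,4,1.2,0,0,1,4,0.8,0,0,1,0,0,0,0,1,0,0,0,0,1]'

```text
time_s: 16.28
tcp_pos: [0.5154, -0.0577, 0.0895]
tcp_rot: [0.0, -0.0, 1.0, -0.0]
ft_force: [0.6, 0.3, 0.3]
gripper_width: -0.0004
```

Call:
move_arm --motion '[0,0,-20,0,1,0,0,-35,0,1,0,0,-40,0,1,0,0,-40,0,1,0,0,0,0,1]'

```text
time_s: 16.7
tcp_pos: [0.5179, -0.0583, 0.2318]
tcp_rot: [0.005, -0.0, 1.0, -0.002]
ft_force: [0.1, 0.6, 0.5]
gripper_width: -0.0001
```

Call:
move_arm --motion '[24,30,0,0,1,24,30,0,0,1,24,30,0,0,1,24,30,0,0,1,21,27,0,0,1]'

```text
time_s: 17.12
tcp_pos: [0.3969, 0.0905, 0.2244]
tcp_rot: [0.0, 0.0, 1.0, 0.0]
ft_force: [0.7, 0.5, 0.4]
gripper_width: 0.0003
```

Call:
move_arm --motion '[0,30,0,0,1,0,0,0,0,1,0,0,0,0,1,0,0,0,0,1,0,0,0,0,1]'

```text
time_s: 17.53
tcp_pos: [0.3987, 0.1187, 0.2242]
tcp_rot: [-0.0, 0.0, 1.0, -0.0]
ft_force: [-0.7, -0.9, -0.7]
gripper_width: 0.0003
```

Run:
```python
from h import *
import pickle
a=grab("top");b=grab("scene")
save(a,"top2.png")
print(ctrl.get_state()["tcp_pos"])
from fit import fit
fit(a,b,(.508,-.1036,np.radians(-46)))
```

```text
[0.39865355 0.11855423 0.22413969]
[ 5.0811e+02 -1.0361e+02 -8.1000e+01  7.1000e-01 -8.0000e-02 -2.0000e-02
 -0.0000e+00  0.0000e+00] 272.17
[ 5.0811e+02 -1.0355e+02 -8.1900e+01  1.5100e+00 -4.0000e-02  0.0000e+00
  0.0000e+00  0.0000e+00] 272.52
[ 5.0813e+02 -1.0360e+02 -8.1430e+01  1.6200e+00 -4.0000e-02 -1.0000e-02
  0.0000e+00  1.0000e-02] 272.44
[ 5.0816e+02 -1.0321e+02 -8.0900e+01  1.1300e+00  9.0000e-02 -0.0000e+00
  0.0000e+00 -1.0000e-02] 272.48
0.0 272.58; 0.75 272.16; 1.5 271.96; 2.25 272.35; 3.0 272.57; 3.75 272.97; 4.5 273.11; 5.25 274.53;
```

View pics/top2.png

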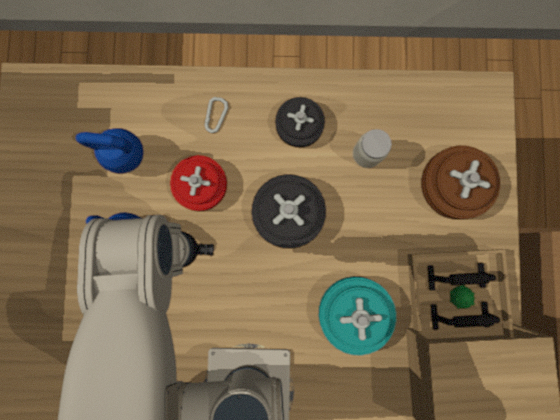

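The final view shows the nut of the large black pin at (289,210), with the same yaw as after the first stop. The pin and its neighbours are in place, apart from the second kettlebell, which is mostly hidden behind the arm. The robot is clear, so I'll hand in.

```bash
python3 -c "
from rig import ctrl
print(ctrl.job_done())"
```

```text
the job is handed in; nothing more can be done
None
```

The nut on the larger black loading pin is run down to a firm stop, and I handed the job in with the robot clear of everything. I pushed one arm clockwise with the closed fingertips, about 222° in all, until it stopped.

- **Stop:** The first stop came at about 13 N. A second gentle push on another arm met the same stop, moving only 0.3 mm at about 9 N. The nut's yaw was the same before and after that push (about -46.5°).
- **Pin and surroundings:** The pin's fitted position changed by about 0.2 mm at most. Everything visible in the last picture was where it had been. The second kettlebell was mostly hidden behind the arm, so I could not see it fully, though no unexpected force was felt.
- **Weak check:** The nut's height from the camera fit came out at about 1 mm above snug, down from about 4.5 mm. Its accuracy is only about 1 to 2 mm, so it neither confirms nor rules out the last millimetre. That the nut is snug rests on the two force stops.
- **Time and force:** It took about 18 s of the 58 s allowed. The highest wrist force reported was about 13 N.

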